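Stroke the wheels of a curved flow track

ROBOT

A 6-joint arm with a two-finger parallel gripper is mounted at the origin on the work surface. World frame = base frame: x ahead of the robot, y to its left, z up, the work surface at z = 0. Lengths are in m, angles in rad, forces in N, time in s.
With the tool pointing down it reaches from about 0.225 to 0.875 m from the base axis. Payload 3.4 kg.
Tool frame: the origin (TCP) lies at the very end of the fingers, on their centre line; the grasp point (between the pads) lies 19 mm behind it; z points along the fingers, y is the direction in which the jaws open and shut (so a half turn about z gives the same grasp; the last joint's range is limited). The gripper opens to 85 mm and grips with 20 to 120 N. Pads are 22 mm wide; open, the fingers measure 114 mm over their backs; the gripper's body (76 mm by 85 mm) begins 54 mm behind the grasp point. The pads swing forward as they close: fully open they stand 13 mm farther back than shut.
Start: joints at [1.126, 0.276, 1.505, -0, 1.361, -0.121], TCP at [0.183, 0.545, 0.231] pointing down, gripper open.
Joint ranges: [-2.89, 2.89], [-0.75, 2.08], [0.22, 2.7], [-1.18, 4.32], [0.11, 2.71], [-2.7, 2.7]. Speed limits (rad/s): [2.57, 2.57, 3.14, 3.14, 3.14, 3.14].

INTERFACE

Orientations are given as a unit quaternion [w, x, y, z].
In Python, from rig import manip gives the robot as it stands. The module is installed in compiled form; this text tells all that it offers.
- The arm moves only by the tool carry_out, never from a script. Its argument "moves" is one flat list of numbers, 5 for each row, row after row: the opening in per cent of the stroke, from 0 (shut) to 100 (fully open), then the shift along the world's x, y, z in cm, then the turn about the world's z in rad. A call has exactly 10 rows; each row shifts and turns the commanded pose from where the row before left it; what a row does not reach is not made up. A row lasts 1/10 s, in which the tool goes at most 50 mm and 8.59 degrees, less where a joint would pass 70% of its speed; a pose out of reach is approached as far as the arm can. A call is refused whole if a number of a shift passes 5 or a number of a turn 0.15, either way. A call with a gripper value outside its range is refused whole. The fingers move at their own pace and stop on an object; "squeeze" is the grip in N (left out, the last holds). Time passes only in rows, so rows that do not move let the fingers close, or fill a call up. It gives the time, the measured TCP pose, the force and the opening at its end, in the units of the state.
- manip.get_state(): the state, without advancing time (a new reading comes with each control period).
- manip.get_image(name): name is "scene" or "top"; returns the picture (420x560x3 uint8, red, green, blue); there is no depth.
- manip.camera_info(name): a dict with "fov_y" (degrees; the focal length in pixels is half the picture's height over the tangent of half this angle, whatever the lens; pixels are square), "cx", "cy" (the principal point, pixels), "rvec" (rotation vector, rad) and "tvec" (3), from world to camera coordinates, as OpenCV has them. Camera axes: x right, y down, z forward; pixel columns grow to the right and rows downward; lengths in m; the calibration is good to about 2 mm. A picture is of the moment at which its call begins. camera_info takes no time and is no camera call.
- manip.sign_off(): hands the job in, once; it reports no verdict.
The state is a dict: "clock": time; "qpos": joint angles; "qd": joint speeds; "effort": joint torques, N m; "position": TCP position; "ee_rot": TCP orientation; "contact_force": force on the tool from outside, world axes, zero at the start; "moment": the same for the moment, N m; "width": finger opening in m.
Only numpy, scipy, OpenCV 4.12 (cv2) and the standard library are available. Lean on these libraries where they do the work, as an engineer would, in place of code of your own. Each camera call takes 0.05 s, during which the arm holds its last target. There are 200 camera calls.

TASK

Check that the wheels of the curved wheel track run freely: with the fingertips, stroke lightly over the tops of all five wheels one after another, going from the open end towards the end with the upright stop plate, so that every wheel sinks a little on its spring and is clearly turned towards the stop plate as the fingertips pass. Do not push a wheel right down to its bottom stop or roll one backwards, and do not shift or lift the track. Leave the loose things around it where they are, and finish clear of the track.

Things in the scene. Friction and masses are not known exactly. Their poses are not given: they have to be found in the camera images.
- track: curved wheel track, 340 mm long, 2.2 kg, standing loose on the bench: five grey wheels, 56 mm apart along an arc of 360 mm radius, between two aluminium rails (tops at 50 mm, 37 mm wide overall; feet 90 mm). One end open, one with an upright stop plate. Origin: on the bench under the middle wheel; x: along the track there, from open end to stop plate; the arc bends to +y
- stop_top (a point): middle of the top edge of the stop plate, 97 mm above the bench; the plate is 84 mm wide across the track, 6 mm thick, with a black rubber buffer on the side facing the wheels. The buffer begins 41 mm past the axis of the last wheel
- wheel1_top (a point): topmost point of wheel 1 (the one at the open end), mid-width, 70 mm above the bench; it sinks with the wheel. The wheel is 44 mm in diameter and 16 mm wide. x axis: along the track there, towards the stop plate; z up.
- wheel2_top (a point): topmost point of wheel 2, mid-width, 70 mm above the bench; it sinks with the wheel. The wheel is 44 mm in diameter and 16 mm wide. x axis: along the track there, towards the stop plate; z up.
- wheel3_top (a point): topmost point of wheel 3 (the middle one), mid-width, 70 mm above the bench; it sinks with the wheel. The wheel is 44 mm in diameter and 16 mm wide. x axis: along the track there, towards the stop plate; z up.
- wheel4_top (a point): topmost point of wheel 4, mid-width, 70 mm above the bench; it sinks with the wheel. The wheel is 44 mm in diameter and 16 mm wide. x axis: along the track there, towards the stop plate; z up.
- wheel5_top (a point): topmost point of wheel 5 (the one next to the stop plate), mid-width, 70 mm above the bench; it sinks with the wheel. The wheel is 44 mm in diameter and 16 mm wide. x axis: along the track there, towards the stop plate; z up.
- wheel1 (a joint): turn of wheel 1 in rad, 0 at the start; grows as its top moves towards the stop plate. It turns with little friction and stops within a few tenths of a second when let go.
- wheel2 (a joint): turn of wheel 2 in rad, 0 at the start; grows as its top moves towards the stop plate. It turns with little friction and stops within a few tenths of a second when let go.
- wheel3 (a joint): turn of wheel 3 in rad, 0 at the start; grows as its top moves towards the stop plate. It turns with little friction and stops within a few tenths of a second when let go.
- wheel4 (a joint): turn of wheel 4 in rad, 0 at the start; grows as its top moves towards the stop plate. It turns with little friction and stops within a few tenths of a second when let go.
- wheel5 (a joint): turn of wheel 5 in rad, 0 at the start; grows as its top moves towards the stop plate. It turns with little friction and stops within a few tenths of a second when let go.
- sink1 (a joint): how far wheel 1 is pressed down on its spring, in m: 0 free, 0.014 at its bottom stop; begins to sink at about 1 N, needs about 6.5 N to reach the stop, and springs back.
- sink2 (a joint): how far wheel 2 is pressed down on its spring, in m: 0 free, 0.014 at its bottom stop; begins to sink at about 1 N, needs about 6.5 N to reach the stop, and springs back.
- sink3 (a joint): how far wheel 3 is pressed down on its spring, in m: 0 free, 0.014 at its bottom stop; begins to sink at about 1 N, needs about 6.5 N to reach the stop, and springs back.
- sink4 (a joint): how far wheel 4 is pressed down on its spring, in m: 0 free, 0.014 at its bottom stop; begins to sink at about 1 N, needs about 6.5 N to reach the stop, and springs back.
- sink5 (a joint): how far wheel 5 is pressed down on its spring, in m: 0 free, 0.014 at its bottom stop; begins to sink at about 1 N, needs about 6.5 N to reach the stop, and springs back.
- carton: small brown closed carton, 100 x 70 x 55 mm; origin under its centre. Bystander.
- spare_wheel: loose grey wheel lying flat, 44 mm across, 22 mm high with its axle; origin under its centre. Bystander.
- grease_jar: upright jar with a white cap, 50 mm across, 60 mm high; origin under its centre. Bystander.
- wrench: flat steel wrench, about 150 mm long, lying; origin under its middle. Bystander.
- parts_tray: empty open grey-green tray, 90 x 70 x 35 mm; origin under its centre. Bystander.
- axle: loose steel pin lying down, 12 mm thick, 70 mm long; origin under its middle. Bystander.

How it is judged:
By the outcome, as a careful person would: the job done as asked, in the order asked, and still so for the second after the job is handed in, with the robot touching nothing.
It also fails if it takes over 48 s, if anything falls off the work surface, if the arm or the gripper's body presses on something with over 40 N, if the wrist force passes 120 N, or if a joint passes its speed limit or range.

## Working session

There is one attempt and no reset: what is moved stays moved. The work goes in short steps, Python scripts to look and compute and a tool call to move; the robot and the scene stay as the last step left them, time stands still between calls to the robot, and variables do not carry over. Pictures are saved under pics/ and viewed, about 8 in all and at most 12, crops included, and the job is handed in when it is done.

Besides the shell and the picture viewer there is one more tool, called after "Call:" by a JSON object that holds its "method" and its "body". carry_out: Moves the arm, as the interface text tells. Its arguments: {"type":"object","properties":{"moves":{"type":"array","items":{"type":"number"}},"squeeze":{"type":"number"}},"required":["moves"]}

```bash
mkdir -p pics; cat > h.py <<'E'
import numpy as np, cv2
from rig import manip
def cam(n):
    c=manip.camera_info(n); f=210/np.tan(np.radians(c["fov_y"])/2)
    K=np.array([[f,0,c["cx"]],[0,f,c["cy"]],[0,0,1]]); R=cv2.Rodrigues(np.array(c["rvec"],float))[0]
    return c,K,R,np.array(c["tvec"],float)
def ray(n,u,v,z):
    c,K,R,t=cam(n); d=R.T@np.linalg.solve(K,[u,v,1]); o=-R.T@t
    return o+d*(z-o[2])/d[2]
def proj(n,P):
    c,K,R,t=cam(n); p=K@(R@np.array(P)+t); return p[:2]/p[2]
E
python3 - <<'E'
from h import *
for n in("scene","top"):
    im=manip.get_image(n); cv2.imwrite(f"pics/{n}0.png",cv2.cvtColor(im,cv2.COLOR_RGB2BGR))
    c,K,R,t=cam(n); print(c,-R.T@t)
print(manip.get_state())
E
```

```text
{'fov_y': 56.244922727538835, 'cx': 278.194067488023, 'cy': 205.52104856946866, 'rvec': array([ 1.89016761,  1.87653471, -0.59241651]), 'tvec': array([-0.02628116, -0.4145869 ,  1.12444494])} [0.97680427 0.0312789  0.69413577]
{'fov_y': 46.23243655381167, 'cx': 268.8011185622021, 'cy': 213.2938125366217, 'rvec': array([ 2.17608496, -2.16142834,  0.12679401]), 'tvec': array([0.03488743, 0.56330964, 0.84456526])} [0.46762168 0.04498378 0.90062855]
{'clock': 0.1, 'qpos': array([ 1.12603547e+00,  2.76509254e-01,  1.50600433e+00,  1.17947429e-06,
        1.36071991e+00, -1.20985058e-01]), 'qd': array([ 0.00035978, -0.00135127, -0.00554821,  0.00100516, -0.00122629,
       -0.00104401]), 'effort': array([ 2.49975223e-03, -4.17701375e+01, -2.46405208e+01, -1.13009698e-04,
        5.78083753e-03,  4.01557315e-06]), 'position': array([0.18272458, 0.54468967, 0.23053993]), 'ee_rot': array([-2.29546043e-04,  1.61181774e-01,  9.86924396e-01, -7.87654514e-04]), 'contact_force': array([ 0.56377535, -0.11313411, -0.4946568 ]), 'moment': array([-0.04618031, -0.01681554,  0.06844511]), 'width': 0.08559104433667268}
```

View pics/scene0.png

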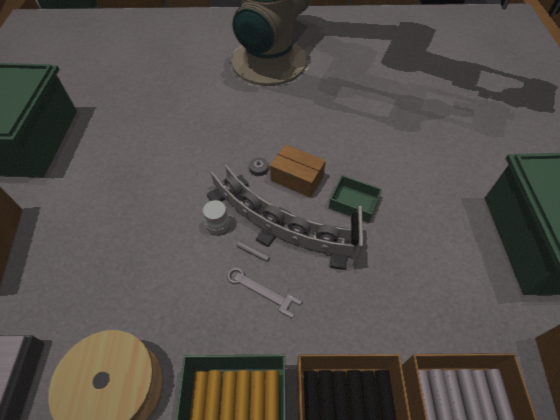

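View pics/top0.png

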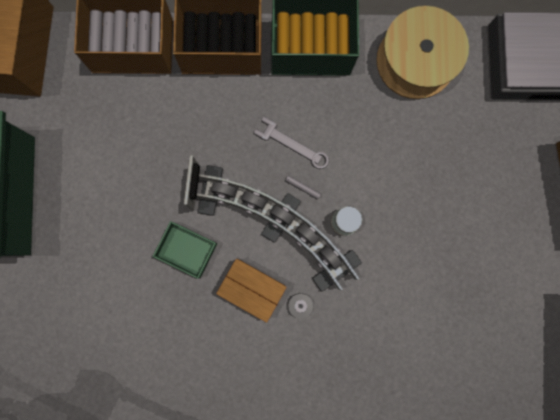

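The top view shows the track from its open end at about (345,275) to the stop plate at (192,180). The wheels are near (335,258), (309,233), (281,215), (253,200) and (222,187). I'll make an enlarged crop of both views.

```bash
python3 - <<'E'
from h import *
a=cv2.imread("pics/top0.png")[150:300,170:370]; b=cv2.imread("pics/scene0.png")[150:275,200:375]
a=cv2.convertScaleAbs(cv2.resize(a,None,fx=4,fy=4,interpolation=cv2.INTER_CUBIC),alpha=1.8)
b=cv2.convertScaleAbs(cv2.resize(b,None,fx=4,fy=4,interpolation=cv2.INTER_CUBIC),alpha=1.8)
cv2.imwrite("pics/a.png",a);cv2.imwrite("pics/b.png",b)
for p in [(335,258),(309,233),(281,215),(253,200),(222,187)]: print(ray("top",*p,0.07).round(3))
E
```

```text
[ 0.484 -0.073  0.07 ]
[ 0.526 -0.029  0.07 ]
[0.556 0.018 0.07 ]
[0.581 0.066 0.07 ]
[0.603 0.119 0.07 ]
```

View pics/a.png

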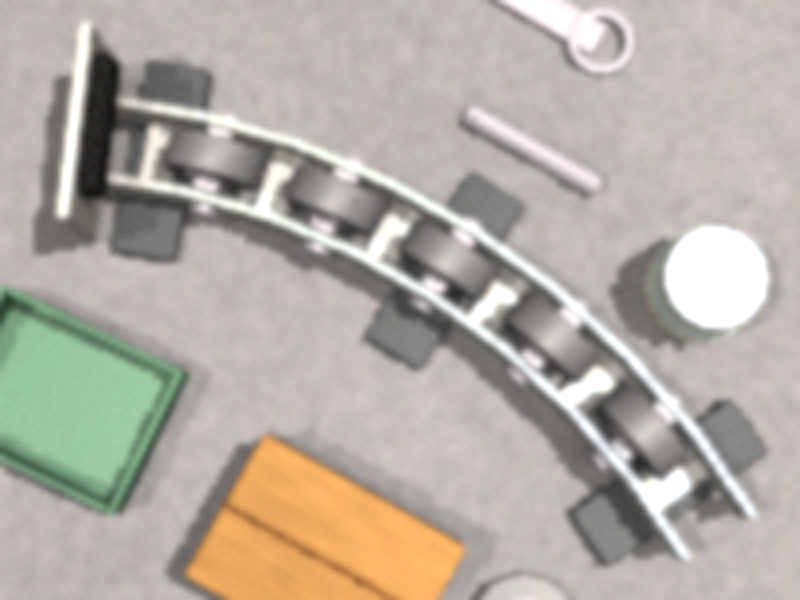

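View pics/b.png

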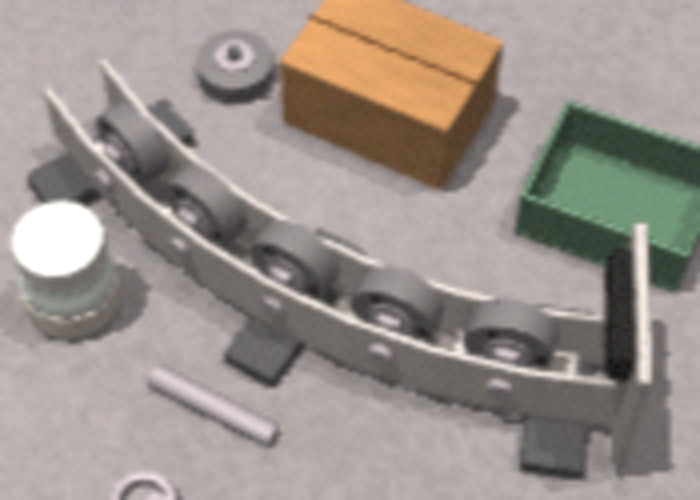

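Crop a (top view) puts the wheels at about (645,425), (555,332), (450,257), (337,195) and (215,157), with the plate's top edge running from (85,22) to (63,215). Crop b (scene view) shows the same edge from (642,228) to (642,380). I'll fit the track pose from the wheels and check it by triangulating the plate corners.

```bash
python3 - <<'E'
from h import *
A=lambda p:(p[0]/4+170,p[1]/4+150); B=lambda p:(p[0]/4+200,p[1]/4+150)
w=[(645,425),(555,332),(450,257),(337,195),(215,157)]
P=np.array([ray("top",*A(p),0.058)[:2] for p in w])
th=(np.arange(5)-2)*56/360
M=np.c_[.36*np.sin(th),.36*(1-np.cos(th))]
Mc,Pc=M-M.mean(0),P-P.mean(0)
U,S,V=np.linalg.svd(Mc.T@Pc); R=(U@V).T; t=P.mean(0)-R@M.mean(0)
F=M@R.T+t; yaw=np.arctan2(R[1,0],R[0,0])
print("det",np.linalg.det(R),"yaw",yaw,"resid mm",((P-F)*1000).round(1).tolist())
for f,h in zip(F,yaw+th): print(f.round(4),round(h,3))
def tri(a,b):
    Ms=[]
    for n in("top","scene"):
        c,K,Rr,tt=cam(n); Ms.append(K@np.c_[Rr,tt])
    X=cv2.triangulatePoints(Ms[0],Ms[1],np.array(a,float),np.array(b,float)); return (X[:3]/X[3]).ravel()
c1,c2=tri(A((63,215)),B((642,228))),tri(A((85,22)),B((642,380)))
print("corners",c1.round(4),c2.round(4))
s5=2*56/360+.041/.36; e=np.array([.36*np.sin(s5),.36*(1-np.cos(s5))])@R.T+t; print("buffer face",e)
np.savez("fit.npz",F=F,h=yaw+th,R=R,t=t)
for n,f in(("top",A),("scene",B)):
    im=cv2.imread("pics/%s.png"%("a" if n=="top" else "b")); o=(170,150) if n=="top" else (200,150)
    for q in F:
        u=(proj(n,[*q,.07])-o)*4; cv2.circle(im,tuple(int(x) for x in u),4,(0,0,255),-1)
    im=cv2.resize(im,(400,300 if n=="top" else 286)); im=cv2.copyMakeBorder(im,0,300-im.shape[0],0,0,0)
    globals()[n]=im
cv2.imwrite("pics/o.png",np.hstack([top,scene]))
E
```

```text
det 0.9999999999999999 yaw 1.0170641321263243 resid mm [[0.6, 1.2], [0.5, 0.1], [-0.5, 0.1], [0.4, -0.7], [-1.0, -0.8]]
[ 0.4864 -0.0695] 0.706
[ 0.5261 -0.03  ] 0.862
[0.5591 0.0151] 1.017
[0.5847 0.0649] 1.173
[0.6023 0.118 ] 1.328
corners [0.5711 0.1767 0.0931] [0.6517 0.1681 0.0956]
buffer face [0.60990212 0.15823553]
```

View pics/o.png

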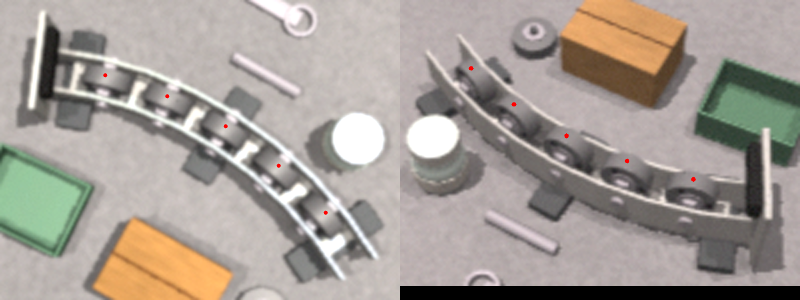

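The fitted points lie on the wheel tops in both views, and the plate corners agree in height (93–96 mm against 97 mm given). Next I'll plan the stroke along the arc.

```bash
cat > plan.py <<'E'
from h import *
d=np.load("fit.npz"); R,t=d["R"],d["t"]; yaw0=np.arctan2(R[1,0],R[0,0])
def arc(s):
    a=s/.36; return np.r_[np.array([.36*np.sin(a),.36*(1-np.cos(a))])@R.T+t, yaw0+a]
def cur():
    s=manip.get_state(); from scipy.spatial.transform import Rotation as Q
    w,x,y,z=s["ee_rot"]; Y=Q.from_quat([x,y,z,w]).as_matrix()[:,1]
    return np.r_[s["position"],np.arctan2(Y[1],Y[0])]
E
python3 - <<'E'
from plan import *
c=cur(); a=arc(-.155); print("cur",c,"start",a, "delta",a[:2]-c[:2],a[2]-c[3])
s=np.arange(-.155,.1251,.005); prev=arc(s[0])
for i in range(1,len(s)):
    n=arc(s[i]); r=np.r_[np.round((n-prev)[:2]*100,2),round(n[2]-prev[2],3)]; prev=prev+np.r_[r[:2]/100,r[2]]
    print(round(s[i]*1000),*r)
E
```

```text
cur [0.18272458 0.54468967 0.23053993 1.24702045] start [ 0.45212529 -0.09538489  0.58650858] delta [ 0.26940071 -0.64007456] -0.6605118693622289
-150 0.41 0.28 0.014
-145 0.42 0.28 0.014
-140 0.4 0.3 0.014
-135 0.4 0.29 0.014
-130 0.4 0.3 0.013
-125 0.4 0.31 0.014
-120 0.39 0.32 0.014
-115 0.38 0.31 0.014
-110 0.38 0.33 0.014
-105 0.38 0.33 0.014
-100 0.37 0.33 0.014
-95 0.37 0.34 0.014
-90 0.36 0.35 0.014
-85 0.36 0.34 0.013
-80 0.35 0.36 0.014
-75 0.35 0.36 0.014
-70 0.34 0.36 0.014
-65 0.34 0.37 0.014
-60 0.33 0.37 0.014
-55 0.33 0.38 0.014
-50 0.32 0.39 0.014
-45 0.32 0.38 0.014
-40 0.31 0.39 0.013
-35 0.3 0.4 0.014
-30 0.3 0.4 0.014
-25 0.3 0.4 0.014
-20 0.29 0.41 0.014
-15 0.28 0.41 0.014
-10 0.28 0.42 0.014
-5 0.27 0.42 0.014
0 0.27 0.42 0.014
5 0.26 0.43 0.013
10 0.25 0.43 0.014
15 0.25 0.43 0.014
20 0.24 0.44 0.014
25 0.24 0.44 0.014
30 0.23 0.45 0.014
35 0.22 0.44 0.014
40 0.22 0.45 0.014
45 0.21 0.46 0.014
50 0.2 0.45 0.013
55 0.2 0.46 0.014
60 0.19 0.46 0.014
65 0.19 0.47 0.014
70 0.18 0.47 0.014
75 0.17 0.47 0.014
80 0.17 0.47 0.014
85 0.15 0.47 0.014
90 0.16 0.48 0.014
95 0.14 0.47 0.013
100 0.14 0.48 0.014
105 0.14 0.49 0.014
110 0.12 0.48 0.014
115 0.12 0.49 0.014
120 0.11 0.48 0.014
125 0.11 0.49 0.014
```

Call:
{"method": "carry_out", "body": {"moves": [0,1.35,-3.2,-0.2,-0.03,0,1.35,-3.2,-0.2,-0.03,0,1.35,-3.2,-0.2,-0.03,0,1.35,-3.2,-0.2,-0.03,0,1.35,-3.2,-0.2,-0.03,0,1.35,-3.2,-0.2,-0.03,0,1.35,-3.2,-0.2,-0.03,0,1.35,-3.2,-0.2,-0.03,0,1.35,-3.2,-0.2,-0.03,0,1.35,-3.2,-0.2,-0.03]}}

```text
clock: 1.1
position: [0.318, 0.2237, 0.211]
ee_rot: [-0.0, 0.307, 0.952, -0.0]
contact_force: [0.6, 0.6, -0.8]
width: -0.0
```

Call:
{"method": "carry_out", "body": {"moves": [0,1.35,-3.2,-0.8,-0.036,0,1.35,-3.2,-0.8,-0.036,0,1.35,-3.2,-0.8,-0.036,0,1.35,-3.2,-0.8,-0.036,0,1.35,-3.2,-0.8,-0.036,0,1.35,-3.2,-0.8,-0.036,0,1.35,-3.2,-0.8,-0.036,0,1.35,-3.2,-0.8,-0.036,0,1.35,-3.2,-0.8,-0.036,0,1.35,-3.2,-0.8,-0.036]}}

```text
clock: 2.1
position: [0.453, -0.0962, 0.1307]
ee_rot: [-0.0, 0.473, 0.881, 0.0]
contact_force: [0.2, 0.3, 0.8]
width: -0.0001
```

```bash
python3 - <<'E'
from plan import *
im=manip.get_image("scene"); cv2.imwrite("pics/s1.png",cv2.cvtColor(cv2.resize(im[80:290,150:430],(800,600)),cv2.COLOR_RGB2BGR))
print(cur(),arc(-.155)); print(manip.get_state()["contact_force"])
E
```

```text
[ 0.45601657 -0.10109561  0.12993265  0.58301336] [ 0.45212529 -0.09538489  0.58650858]
[ 2.59109537 -3.56792097  0.05032882]
```

View pics/s1.png

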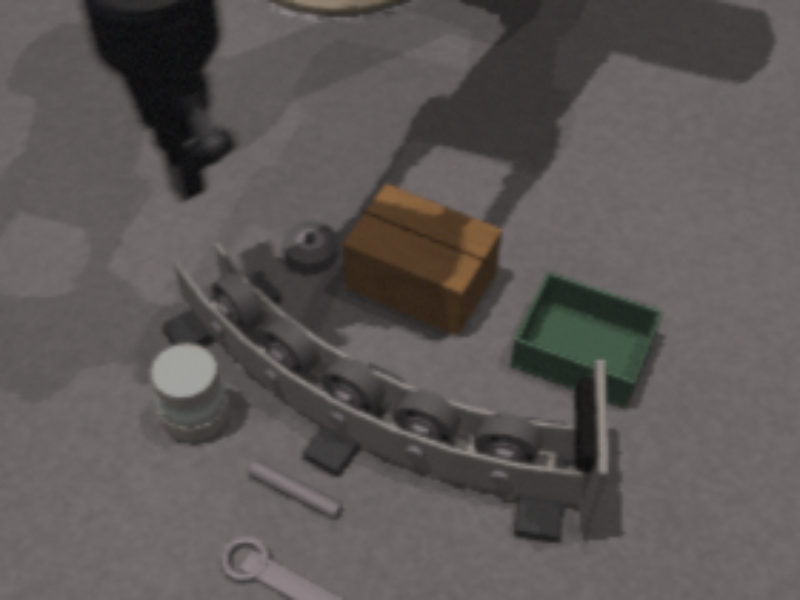

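The shut fingers are above the open end at (190,190), with nothing nearby. I'll go down to z = 65 mm short of wheel 1.

Call:
{"method": "carry_out", "body": {"moves": [0,0,0,-0.6,0,0,0,0,-0.9,0,0,0,0,-0.9,0,0,0,0,-0.9,0,0,0,0,-0.9,0,0,0,0,-0.9,0,0,0,0,-0.8,0,0,0,0,-0.6,0,0,0,0,0,0,0,0,0,0,0]}}

```text
clock: 3.15
position: [0.4531, -0.0949, 0.0663]
ee_rot: [0.0, 0.472, 0.881, 0.0]
contact_force: [0.4, -0.1, 0.6]
width: -0.0001
```

```bash
python3 - <<'E'
from plan import *
print(cur(),arc(-.155)); print(manip.get_state()["contact_force"])
E
```

```text
[ 0.45306084 -0.09491822  0.06628799  0.58695346] [ 0.45212529 -0.09538489  0.58650858]
[ 0.40348261 -0.14186823  0.59668749]
```

Call:
{"method": "carry_out", "body": {"moves": [0,0.41,0.28,-0.1,0.014,0,0.42,0.28,0,0.014,0,0.4,0.3,0,0.014,0,0.4,0.29,0,0.014,0,0.4,0.3,0,0.013,0,0.4,0.31,0,0.014,0,0.39,0.32,0,0.014,0,0.38,0.31,0,0.014,0,0.38,0.33,0,0.014,0,0.38,0.33,0,0.014]}}

```text
clock: 4.15
position: [0.4931, -0.064, 0.0654]
ee_rot: [0.0, 0.409, 0.912, 0.0]
contact_force: [-0.5, 0.9, 2.8]
width: 0.0003
```

```bash
python3 - <<'E'
from plan import *
print(cur(),arc(-.105)); print(manip.get_state()["contact_force"])
im=manip.get_image("top"); cv2.imwrite("pics/t2.png",cv2.cvtColor(cv2.resize(im[150:300,170:370],(800,600)),cv2.COLOR_RGB2BGR))
im=manip.get_image("scene"); cv2.imwrite("pics/s2.png",cv2.cvtColor(cv2.resize(im[130:250,180:340],(800,600)),cv2.COLOR_RGB2BGR))
print(manip.get_state()["contact_force"])
E
```

```text
[ 0.4930668  -0.06404626  0.0654297   0.72713505] [ 0.4917168  -0.06491365  0.72539747]
[-0.48698353  0.91467805  2.80057732]
[-0.26479968  2.02867852  2.32032715]
```

View pics/s2.png

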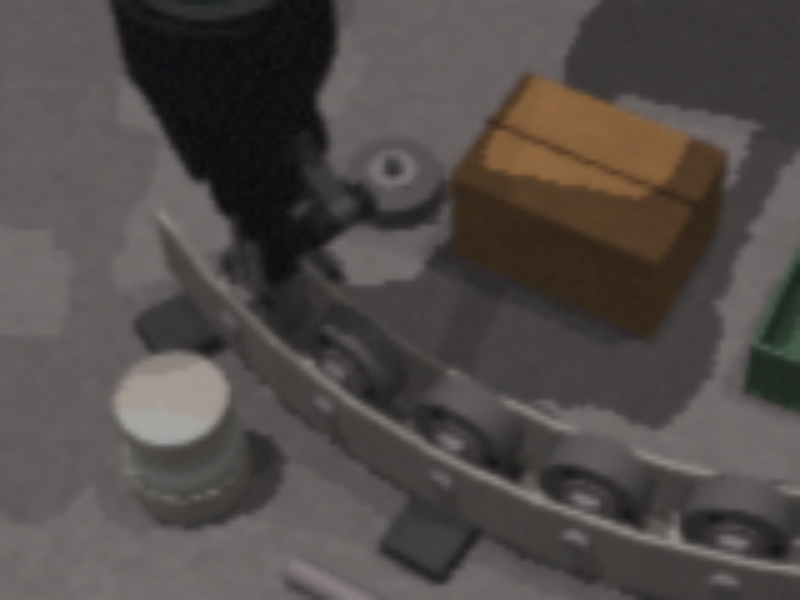

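The fingertips are on wheel 1 at (275,275) with about 2.5 N upward, which means roughly 4 mm of sink. The track hasn't moved, so I'll continue.

Call:
{"method": "carry_out", "body": {"moves": [0,0.37,0.33,0,0.014,0,0.37,0.34,0,0.014,0,0.36,0.35,0,0.014,0,0.36,0.34,0,0.013,0,0.35,0.36,0,0.014,0,0.35,0.36,0,0.014,0,0.34,0.36,0,0.014,0,0.34,0.37,0,0.014,0,0.33,0.37,0,0.014,0,0.33,0.38,0,0.014]}}

```text
clock: 5.25
position: [0.5279, -0.0283, 0.0655]
ee_rot: [0.0, 0.345, 0.939, 0.0]
contact_force: [-0.1, 0.8, 3.1]
width: -0.0003
```

Call:
{"method": "carry_out", "body": {"moves": [0,0.32,0.39,0,0.014,0,0.32,0.38,0,0.014,0,0.31,0.39,0,0.013,0,0.3,0.4,0,0.014,0,0.3,0.4,0,0.014,0,0.3,0.4,0,0.014,0,0.29,0.41,0,0.014,0,0.28,0.41,0,0.014,0,0.28,0.42,0,0.014,0,0.27,0.42,0,0.014]}}

```text
clock: 6.25
position: [0.5576, 0.0119, 0.0656]
ee_rot: [0.0, 0.279, 0.96, 0.0]
contact_force: [-1.1, 0.7, 3.0]
width: 0.0002
```

```bash
python3 - <<'E'
from plan import *
print(cur(),arc(-.005)); print(manip.get_state()["contact_force"])
im=manip.get_image("scene"); a=cv2.imread("pics/scene0.png"); b=cv2.cvtColor(im,cv2.COLOR_RGB2BGR)
cv2.imwrite("pics/s3.png",np.hstack([cv2.resize(x[140:280,200:380],(400,311)) for x in(a,b)]))
E
```

```text
[0.55758075 0.01191889 0.06556263 1.00493901] [0.55642659 0.01090525 1.00317524]
[-1.10406327  0.72122536  3.00524512]
```

View pics/s3.png

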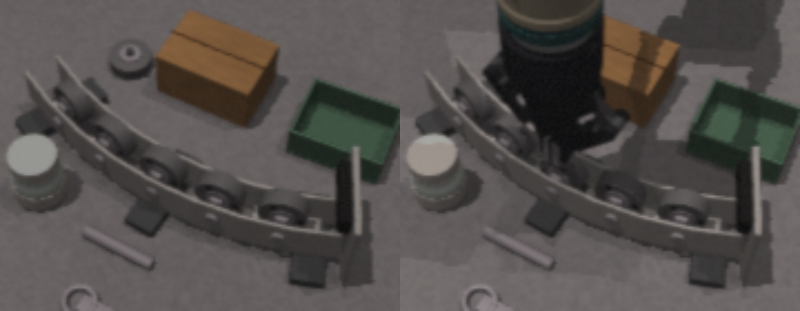

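The track looks unmoved and the fingertips are on wheel 3. On to wheels 4 and 5, then lift off.

Call:
{"method": "carry_out", "body": {"moves": [0,0.27,0.42,0,0.014,0,0.26,0.43,0,0.013,0,0.25,0.43,0,0.014,0,0.25,0.43,0,0.014,0,0.24,0.44,0,0.014,0,0.24,0.44,0,0.014,0,0.23,0.45,0,0.014,0,0.22,0.44,0,0.014,0,0.22,0.45,0,0.014,0,0.21,0.46,0,0.014]}}

```text
clock: 7.3
position: [0.581, 0.0556, 0.0655]
ee_rot: [-0.0, 0.212, 0.977, -0.0]
contact_force: [-1.8, -0.3, 2.6]
width: -0.0002
```

Call:
{"method": "carry_out", "body": {"moves": [0,0.2,0.45,0,0.013,0,0.2,0.46,0,0.014,0,0.19,0.46,0,0.014,0,0.19,0.47,0,0.014,0,0.18,0.47,0,0.014,0,0.17,0.47,0,0.014,0,0.17,0.47,0,0.014,0,0.15,0.47,0,0.014,0,0.16,0.48,0,0.014,0,0.14,0.47,0,0.013]}}

```text
clock: 8.3
position: [0.5986, 0.1021, 0.0652]
ee_rot: [-0.0, 0.144, 0.99, -0.0]
contact_force: [-1.0, -1.0, 2.1]
width: -0.0002
```

Call:
{"method": "carry_out", "body": {"moves": [0,0.14,0.48,0,0.014,0,0.14,0.49,0,0.014,0,0.12,0.48,0,0.014,0,0.12,0.49,0,0.014,0,0.11,0.48,0,0.014,0,0.1,0.4,0.2,0,0,0.05,0.2,0.8,0,0,0.0,0.1,1.5,0,0,0,0,2,0,0,0,0,3,0]}}

```text
clock: 9.3
position: [0.6053, 0.1331, 0.1397]
ee_rot: [-0.002, 0.11, 0.994, -0.0]
contact_force: [0.6, 0.4, 0.1]
width: -0.0
```

Call:
{"method": "carry_out", "body": {"moves": [0,0,0,4,0,0,0,0,4,0,0,0,0,3,0,0,-1,4,0,0,0,-1,4,0,0,0,-1,4,0,0,0,-1,4,0,0,0,-1,4,0,0,0,-1,3,0,0,0,0,0,0,0]}}

```text
clock: 10.3
position: [0.5447, 0.3673, 0.2503]
ee_rot: [-0.001, 0.107, 0.994, 0.001]
contact_force: [0.9, -1.5, -0.6]
width: 0.0002
```

```bash
python3 - <<'E'
from plan import *
print(cur()); print(manip.get_state()["contact_force"])
out=[]
for n,o in(("scene",(slice(140,280),slice(200,380))),("top",(slice(150,290),slice(175,355)))):
    b=cv2.cvtColor(manip.get_image(n),cv2.COLOR_RGB2BGR)
    out.append(np.hstack([cv2.resize(x[o],(400,300)) for x in(cv2.imread(f"pics/{n}0.png"),b)]))
cv2.imwrite("pics/end.png",np.vstack(out))
E
```

```text
[0.54466479 0.36727789 0.25030717 1.35565912]
[ 0.87032083 -1.48594728 -0.61611729]
```

View pics/end.png

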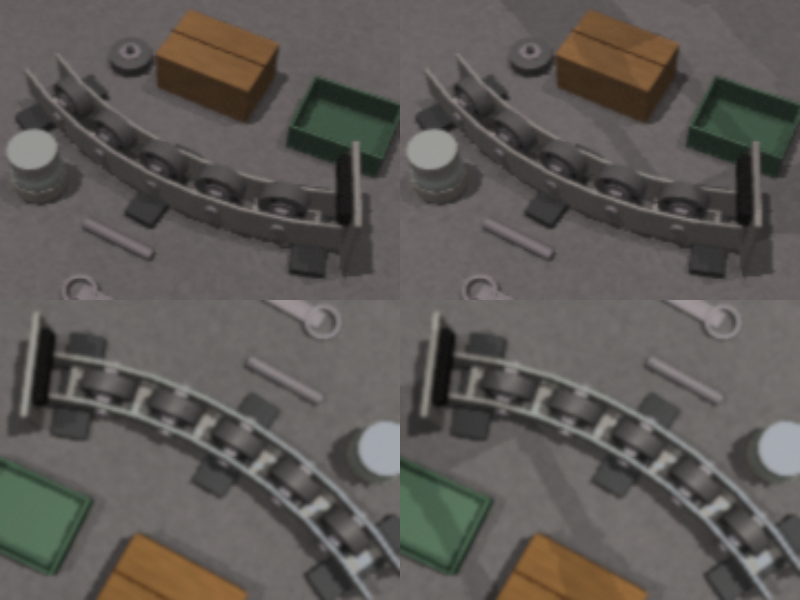

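Track and bystanders are where they started, and the arm is clear. Handing in.

```bash
python3 -c "
from rig import manip
print(manip.sign_off())"
```

```text
the job is handed in; nothing more can be done
None
```

I stroked the shut fingertips over wheels 1 to 5 in one pass along the arc, from the open end towards the stop plate. The tips were at z ≈ 65.5 mm moving at about 50 mm/s. I then lifted off just past wheel 5, short of the buffer, and moved clear. The job was handed in at about 10.4 s.

- **Force and sink:** the upward force was 2–3 N at five readings, taken once on or near each wheel. That is about 4–5 mm of sink, well short of the 14 mm bottom stop. Wheel 5 was read as the tips came onto it, not over its top.
- **Track and loose things:** before and after pictures from both cameras show no visible shift of the track, carton, spare wheel, jar, tray, axle or wrench.
- **Pose check:** the track fit left errors of about 1 mm. The stop plate's top corners triangulated at 93–96 mm against the stated 97 mm.
- **Not confirmed:** I couldn't see the wheels turn in the pictures. I infer it from the one-way contact with free-running wheels.
- **Pause on wheel 1:** the fingertips stopped on it for about 0.1 s while I took pictures, then carried on forwards. There were similar 0.05 s picture stops between wheels 1 and 2 and on wheel 3.

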